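# Clamp a pine block in the bench jig

### The arm

A 6-joint arm with a two-finger parallel gripper is mounted at the origin on the work surface. World frame = base frame: x ahead of the robot, y to its left, z up, the work surface at z = 0. Lengths are in m, angles in rad, forces in N, time in s.
With the tool pointing down it reaches from about 0.325 to 0.775 m from the base axis. Payload 5.5 kg.
Tool frame: the origin (TCP) lies at the very end of the fingers, on their centre line; the grasp point (between the pads) lies 19 mm behind it (env.tcp_to_grasp is the z of the grasp point in the tool frame, in m); z points along the fingers, y is the line along which they close (so a half turn about z gives the same grasp; the last joint's range is limited). The gripper opens to 88 mm and grips with 3 to 60 N. Pads are 20 mm wide; open, the fingers measure 115 mm over their backs; the gripper's body (75 mm by 178 mm) begins 61 mm behind the grasp point.
Start: joints at [1.078, 0.091, 1.231, -0, 1.82, -0.057], TCP at [0.253, 0.544, 0.223] pointing down, gripper open.
Joint ranges: [-2.87, 2.87], [-0.86, 2.18], [0.17, 2.46], [-1.51, 4.65], [0.06, 2.69], [-2.65, 2.65]. Speed limits (rad/s): [2.57, 2.57, 3.01, 3.14, 3.14, 3.14].

### API

Orientations are given as [roll, pitch, yaw] about the fixed x, y, z axes, in that order (R = Rz(yaw) Ry(pitch) Rx(roll)).
In Python, from rig import env, eyes gives the robot as it stands. The module is installed in compiled form; this text tells all that it offers.
- The arm moves only by the tool apply_moves, never from a script. Its argument "commands" is one flat list of numbers, 7 for each row, row after row: the turn, a rotation vector about the tool's x, y, z in rad, then the shift along the tool's x, y, z in mm, then the gripper's target within -1 to 1 (fully open at 1, half-way at 0, shut at -1). A call has 1 to 20 rows; each row is the pose to reach, as a shift and turn from the pose commanded when the call began, along the tool's axes at that moment; what a row does not reach only later rows make up. A row lasts 1/12 s, in which the tool goes at most 41.7 mm and 7.16 degrees, less where a joint would pass 70% of its speed; a pose out of reach is approached as far as the arm can. A call with a gripper value outside its range is refused whole. The fingers move at their own pace and stop on an object; "squeeze" is the grip in N (left out, the last holds). Time passes only in rows, so rows that repeat a pose let the fingers close. It gives the time, the measured TCP pose, the force, the opening and the grip force at its end, in the units of the state.
- env.sense(): the state, without advancing time (a new reading comes with each control period).
- eyes.capture(name): name is "side" or "top"; returns the picture (400x640x3 uint8, red, green, blue); there is no depth.
- eyes.camera_model(name): a dict with "vfov" (degrees; the focal length in pixels is half the picture's height over the tangent of half this angle, whatever the lens; pixels are square), "cx", "cy" (the principal point, pixels), "k1" (the pictures are not rectified: a ray, as slopes to the right and down, at radius r is drawn at 1 + k1 r^2 times it, then the intrinsics apply), "eye" and "attitude" of the camera in the world. Camera axes: x right, y down, z forward; pixel columns grow to the right and rows downward; lengths in m; the calibration is good to about 2 mm. A picture is of the moment at which its call begins. camera_model takes no time and is no camera call.
- env.sign_off(): hands the job in; it is judged then, once.
The state is a dict: "t": time; "q": joint angles; "qd": joint speeds; "tau": joint torques, N m; "ee_pos": TCP position; "eef_rot": TCP orientation; "ft_force": force on the tool from outside, world axes, zero at the start; "wrist_torque": the same for the moment, N m; "grip_width": finger opening in m; "finger_force": force on a finger pad.
Only numpy, scipy, OpenCV 4.12 (cv2) and the standard library are available. Lean on these libraries where they do the work, as an engineer would, in place of code of your own. Each camera call takes 0.05 s, during which the arm holds its last target. There are 200 camera calls.

### The job

Slide the pine block along its channel in the clamping jig until its end is right up against the wooden end stop, then screw the slanting clamp knob down (clockwise) so that the clamp's foot holds the block firmly. Let go when it is tight, and leave the pencil on the jig and the try square beside it where they lie.

Things in the scene. Friction and masses are not known exactly. Their poses are not given: they have to be found in the camera images.
- jig: Jig screwed to the bench: plywood plate 165 x 300 mm, 18 mm thick, with a channel 54.5 mm wide along its y axis, floor 18 mm above the bench, between a wooden fence (+x side, top at 50 mm) and a low rail (-x side, top at 30 mm). Open at the +y end, where the plate reaches y = +165 mm. Origin on the bench, straight below where the clamp foot meets the block; x points away from the robot, z up.
- block: Loose pine block 50 x 190 x 40 mm (x, y, z), 0.15 to 0.25 kg, lying lengthwise in the channel under the clamp, 25 to 50 mm short of the end stop. Origin at the centre of its underside, axes parallel to the jig's; against the stop it is at y = -5 mm in the jig's frame. It slides with 1 to 3 N.
- block_end (a point): Centre of the block's free (+y) end face, half-way up, the face to push: 50 mm wide, 40 mm tall.
- clamp_stem: Steel clamp stem with a flat round foot (28 mm across) at its lower end; origin at the centre of the foot's underside. It leans 35 degrees from vertical towards the jig's -x side (the robot's); its z axis is the screw axis, up towards the knob. Turning the knob moves it along this axis 3.18 mm per radian (20 mm per turn), through a crossbar on two posts (y = +-48 mm, x = -46 mm, top at 125 mm).
- knob_grip (a point): On the axis of the round black fluted knob at the height to grip, 12 mm below its top and 22 mm above its underside. Knob 40 mm across where gripped, 34 mm tall, grippable at any angle. Its z axis is the screw axis, up out of the knob, 35 degrees from vertical. Over 10 mm of stem is free between knob and crossbar. It travels along its axis with the stem as it turns.
- clamp_knob (a joint): Angle of the knob about its upward axis: grows when unscrewed (anticlockwise seen from above), falls when screwed down (clockwise). Starts 1.8 to 3.1 rad. Turning freely takes 0.06 N m; the foot meets the block at about 0, then the torque rises by 0.2 N m per 0.1 rad. 0.15 to 0.3 rad past 0 is firm; let go, it springs back to about -0.05, still pressing with 30 N.
- pencil: Flat carpenter's pencil, 14 x 130 x 7 mm, lying on the jig's plate along its near edge. Origin under its middle. Leave it alone.
- try_square: Try square with a dark wooden stock (20 x 110 x 18 mm) and a steel blade (130 mm), lying flat on the bench just past the end-stop side of the jig. Origin under the middle of the stock. Leave it alone.
- stop_face (a point): Centre of the face of the dark wooden end stop that closes the channel at the jig's -y end, at y = -100 mm in the jig's frame, 20 mm above the channel's floor; the stop's top is 52 mm above the bench. Axes as the jig's.
There are look-alikes about, which are no part of the job. There is more than one size of the block; the one meant has the size given above.

How it is judged:
On the way, in this order (a step that is already met when the one before it is completed fails the run):
1. the block's end is against the end stop (gap under 3 mm) (y of block in the frame of jig below -0.002 m), for 0.2 s.
2. the clamp's foot presses on the block (contact force between clamp_stem and block above 5 N), for 0.2 s.
At the end, for the whole second after the job is handed in: The block lies flat in the channel with its end within 3 mm of the end stop, the clamp's foot presses on it with more than 5 N by itself, and knob and block are at rest (y of block in the frame of jig below -0.002 m and z of block in the frame of jig below 0.021 m and angle between block's own z axis and vertical below 0.05 rad and contact force between clamp_stem and block above 5 N and velocity of joint clamp_knob between -0.05 and 0.05 rad/s and linear speed of block below 0.01 m/s); the robot touches nothing.
It fails at once if the pencil or the try square was moved by more than 30 mm (distance of any of pencil, try_square from where it was at the start of the episode above 0.03 m).
It also fails if it takes over 58 s, if anything falls off the work surface, if the arm or the gripper's body presses on something with over 40 N, if the wrist force passes 120 N, or if a joint passes its speed limit or range.

## Working session

There is one attempt and no reset: what is moved stays moved. The work goes in short steps, Python scripts to look and compute and a tool call to move; the robot and the scene stay as the last step left them, time stands still between calls to the robot, and variables do not carry over. Pictures are saved under pics/ and viewed, at most 10 in all, crops included, and the job is handed in when it is done.

Besides the shell and the picture viewer there is one more tool, called after ">>>" as name(argument=value, ...) on one line, values as JSON. apply_moves: Moves the arm, as the interface text tells. Its arguments: {"type":"object","properties":{"commands":{"type":"array"},"squeeze":{"type":"number"}},"required":["commands"]}

```bash
mkdir -p pics; python3 - <<'E'
from rig import env, eyes
import cv2
for n in("side","top"):
    im=eyes.capture(n); cv2.imwrite(f"pics/{n}0.png",im[:,:,::-1]); print(n,eyes.camera_model(n))
s=env.sense();print(s, env.tcp_to_grasp)
E
```

```text
side {'vfov': 45.391721674911196, 'cx': 321.7102778970163, 'cy': 195.74671414020258, 'k1': -0.10606532932533097, 'eye': array([ 0.35161506, -0.74714332,  0.8921975 ]), 'attitude': array([-2.36067622, -0.00779109, -0.08915967])}
top {'vfov': 51.04111628154968, 'cx': 321.08810952152584, 'cy': 194.84355498309273, 'k1': 0.007512099476627213, 'eye': array([0.28009533, 0.00272364, 1.09184902]), 'attitude': array([-2.98865138, -0.0285804 , -1.58886571])}
{'t': 0.1, 'q': array([ 1.07830965e+00,  9.18268063e-02,  1.23176575e+00,  4.05478576e-06,
        1.81979110e+00, -5.66926311e-02]), 'qd': array([ 0.00186112, -0.00185247, -0.00324693,  0.00050213, -0.00115411,
       -0.00021404]), 'tau': array([ 3.01784596e-03, -4.47854340e+01, -4.07571495e+01,  7.01147318e-02,
        2.83733517e-02, -1.16934698e-04]), 'ee_pos': array([0.25315059, 0.54369172, 0.2215939 ]), 'eef_rot': array([-3.13980476e+00, -1.05407135e-04,  2.70579951e+00]), 'ft_force': array([ 0.55004292, -0.51311957,  0.28638801]), 'wrist_torque': array([0.00069217, 0.05345214, 0.00367031]), 'finger_force': 0.0, 'grip_width': 0.08792764596428154} -0.0187
```

View pics/side0.png

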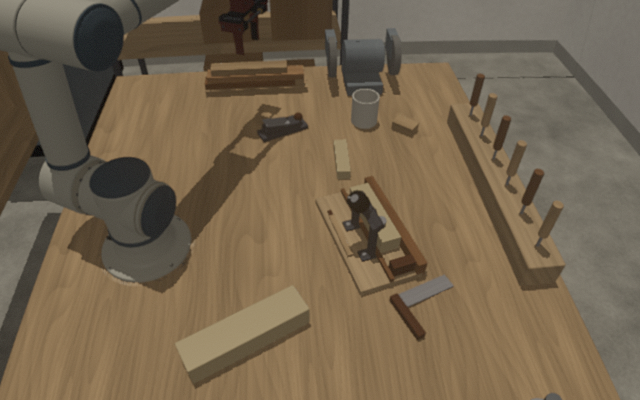

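View pics/top0.png

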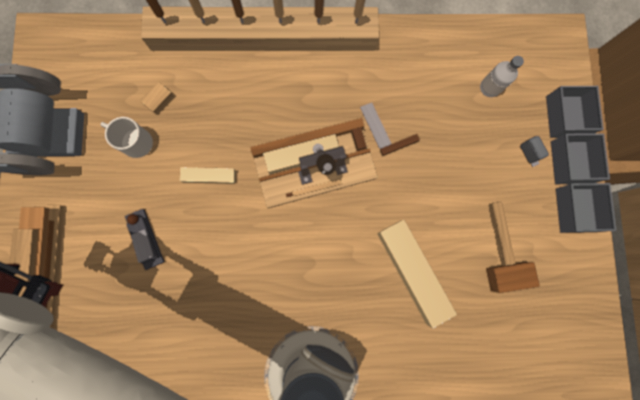

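Both views show the jig with the pine block in its channel, at top about (310,160) and side about (370,235). Three pine pieces could be the block: top (305,153) in the jig channel, (208,175) loose and small, and (417,275) loose and big. The one in the channel under the clamp fits the description. I'll enlarge both views to confirm it.

```bash
cat > h.py <<'E'
import numpy as np, cv2
from scipy.spatial.transform import Rotation as R
from rig import env, eyes
def cam(n):
    m=eyes.camera_model(n); f=200/np.tan(np.radians(m['vfov'])/2)
    return m,f,R.from_euler('xyz',m['attitude']).as_matrix()
def ray(n,u,v):
    m,f,A=cam(n); d=np.array([(u-m['cx'])/f,(v-m['cy'])/f]); s=d.copy()
    for _ in range(20): s=d/(1+m['k1']*(s@s))
    return m['eye'],A@np.array([s[0],s[1],1])
def onz(n,u,v,z):
    e,d=ray(n,u,v); return e+d*(z-e[2])/d[2]
def proj(n,p):
    m,f,A=cam(n); c=A.T@(np.asarray(p)-m['eye']); s=c[:2]/c[2]; s=s*(1+m['k1']*(s@s))
    return np.array([m['cx'],m['cy']])+f*s
def tri(a,b):
    e1,d1=ray('top',*a); e2,d2=ray('side',*b)
    t=np.linalg.lstsq(np.c_[d1,-d2],e2-e1,rcond=None)[0]
    p,q=e1+t[0]*d1,e2+t[1]*d2; return (p+q)/2,np.linalg.norm(p-q)
E
python3 - <<'E'
from h import *
t=cv2.imread('pics/top0.png')[105:215,240:385]; s=cv2.imread('pics/side0.png')[170:300,305:435]
t=cv2.resize(t,None,fx=5,fy=5,interpolation=2); s=cv2.resize(s,None,fx=4.6,fy=4.6,interpolation=2)
cv2.imwrite('pics/t1.png',t);cv2.imwrite('pics/s1.png',s)
E
```

```text
(no output)
```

View pics/t1.png

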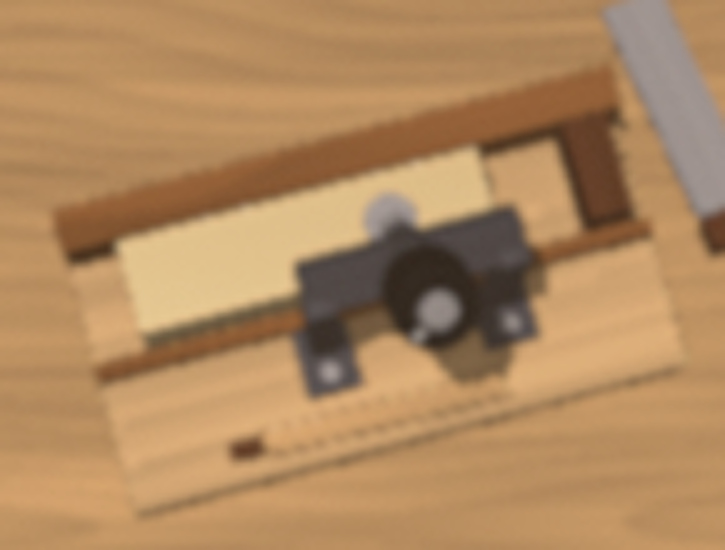

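View pics/s1.png

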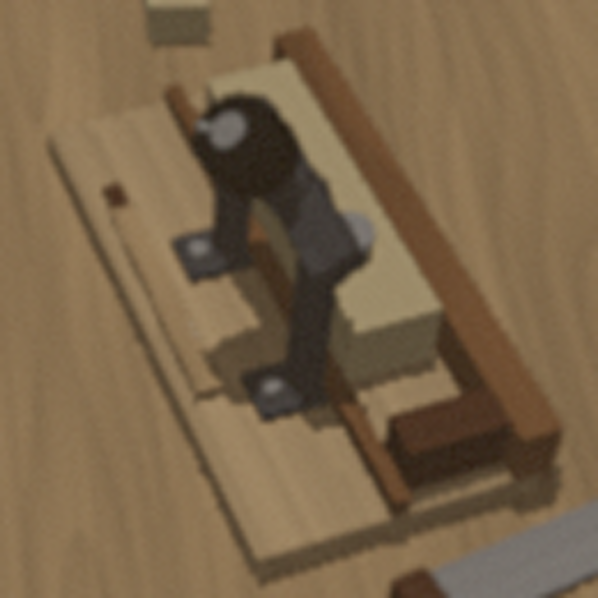

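The crops confirm it: the block with its 190 x 50 top face lies under the clamp foot, in top crop (117,240) to (495,205). The stop is at (585,170), the knob cap at top crop (438,308) and side crop (228,130), and the pencil is on the near edge.

```bash
python3 - <<'E'
from h import *
T=lambda u,v:((u+.5)/5-.5+240,(v+.5)/5-.5+105)
S=lambda u,v:((u+.5)/4.6-.5+305,(v+.5)/4.6-.5+170)
P=lambda c,z:onz('top',*T(*c),z)
r=lambda x:np.round(x,4)
pl=P((140,515),.018),P((685,367),.018); d=pl[0]-pl[1]; print('plate',r(pl),np.linalg.norm(d),np.arctan2(-d[0],d[1]))
f=P((55,210),.05),P((612,68),.05); d=f[0]-f[1]; print('fence',r(f),np.linalg.norm(d),np.arctan2(-d[0],d[1]))
b=[P(c,.058) for c in((117,240),(148,335),(478,148))]; print('block',r(b),np.linalg.norm(b[0]-b[1]),np.linalg.norm(b[0]-b[2]))
st=[P(c,.052) for c in((562,133),(586,222))]; print('stop',r(st))
yaw=np.arctan2(-d[0],d[1])
d2=b[0]-b[2]; y2=np.arctan2(-d2[0],d2[1]); d3=pl[0]-pl[1]; y3=np.arctan2(-d3[0],d3[1])
yaw=np.mean([yaw,y2,y3]); X=np.array([np.cos(yaw),np.sin(yaw),0]);Y=np.array([-np.sin(yaw),np.cos(yaw),0])
ce=(b[0]+b[1])/2; xb=ce@X
y0=np.mean([pl[0]@Y-.165,pl[1]@Y+.135,np.mean([s@Y for s in st])+.1]); print('y0s',pl[0]@Y-.165,pl[1]@Y+.135,np.mean([s@Y for s in st])+.1)
O=X*xb+Y*y0; print('yaw',yaw,y2,y3,'O',r(O),'block y',ce@Y-.095-y0, b[2]@Y+.095-y0)
k,e=tri(T(438,308),S(228,130)); print('knobtop',r(k),e)
a=-np.sin(np.radians(35))*X+np.array([0,0,np.cos(np.radians(35))])
w=k-O; print('knob in jig',w@X,w@Y,k[2],'axis',a); 
ft,e=tri(T(390,215),S(355,235)); print('foot',r(ft),e,(ft-O)@X,(ft-O)@Y)
print(env.sense()['eef_rot'])
E
```

```text
plate [[ 0.4138  0.1073  0.018 ]
 [ 0.4878 -0.1773  0.018 ]] 0.2940475141126683 0.25434744332617515
fence [[ 0.5671  0.1476  0.05  ]
 [ 0.6401 -0.1399  0.05  ]] 0.2965745984303659 0.24882343681433802
block [[ 0.5489  0.1152  0.058 ]
 [ 0.4998  0.0995  0.058 ]
 [ 0.5954 -0.0686  0.058 ]] 0.0516047007964863 0.18956480267714976
stop [[ 0.6048 -0.1126  0.052 ]
 [ 0.5574 -0.1236  0.052 ]]
y0s -0.16348250206055903 -0.15752744083370618 -0.15826561260028535
yaw 0.25016217019844317 0.24731563045481642 0.25434744332617515 O [ 0.5575 -0.0224  0.    ] block y 0.03894266840564328 0.04086777607254399
knobtop [ 0.4891 -0.0414  0.1644] 0.0019220584813209845
knob in jig -0.07100780176093612 -0.0014168977330875146 0.16436561811716083 axis [-0.55572231 -0.1419952   0.81915204]
foot [ 0.5612 -0.0229  0.0634] 0.004059038444882606 0.0034388680473237667 -0.0013343910086764288
[-3.13980476e+00 -1.05407135e-04  2.70579951e+00]
```

```bash
cat >> h.py <<'E'
yaw=.2502; O=np.array([.5575,-.0224,0]); X=np.array([np.cos(yaw),np.sin(yaw),0]);Y=np.array([-np.sin(yaw),np.cos(yaw),0]); Z=np.array([0,0,1.])
a35=np.radians(35); AX=-np.sin(a35)*X+np.cos(a35)*Z
def J(x,y,z): return O+X*x+Y*y+Z*z
def rot(z,y): z=z/np.linalg.norm(z); return np.c_[np.cross(y,z),y,z]
def cmd(p,M=None):
    s=env.sense(); C=R.from_euler('xyz',s['eef_rot']).as_matrix()
    M=C if M is None else M
    print('turn',np.round(R.from_matrix(C.T@M).as_rotvec(),3),'shift mm',np.round(C.T@(p-s['ee_pos'])*1e3,1))
E
python3 - <<'E'
from h import *
cmd(J(0,.165,.15),rot(-Z,X)); cmd(J(0,.165,.045),rot(-Z,X))
E
```

```text
turn [-0.002  0.001  0.885] shift mm [-410.4 -256.9   72. ]
turn [-0.002  0.001  0.885] shift mm [-410.4 -256.7  177. ]
```

>>> apply_moves(commands=[0, 0, 0.885, -410, -257, 72, -1, 0, 0, 0.885, -410, -257, 72, -1, 0, 0, 0.885, -410, -257, 72, -1, 0, 0, 0.885, -410, -257, 72, -1, 0, 0, 0.885, -410, -257, 72, -1, 0, 0, 0.885, -410, -257, 72, -1, 0, 0, 0.885, -410, -257, 72, -1, 0, 0, 0.885, -410, -257, 72, -1, 0, 0, 0.885, -410, -257, 72, -1, 0, 0, 0.885, -410, -257, 72, -1, 0, 0, 0.885, -410, -257, 72, -1, 0, 0, 0.885, -410, -257, 72, -1, 0, 0, 0.885, -410, -257, 72, -1, 0, 0, 0.885, -410, -257, 72, -1, 0, 0, 0.885, -410, -257, 72, -1, 0, 0, 0.885, -410, -257, 72, -1], squeeze=30)

```text
t: 1.43
ee_pos: [0.516, 0.139, 0.1508]
eef_rot: [3.141, -0.0, 1.822]
ft_force: [-0.7, -0.2, -0.6]
grip_width: 0.0004
finger_force: 0.0
```

```bash
python3 - <<'E'
from h import *
s=env.sense(); print(s['t'],s['q'],s['ee_pos'],s['eef_rot'],s['grip_width'])
cmd(J(0,.165,.045),rot(-Z,X))
im=eyes.capture('top'); c=cv2.resize(im[90:230,220:400,::-1],None,fx=4,fy=4,interpolation=2); cv2.imwrite('pics/t2.png',c)
E
```

```text
1.4333 [ 1.99122740e-01 -8.83072199e-02  1.53705651e+00  4.11868982e-04
  1.69275481e+00 -5.22264366e-02] [0.51602125 0.13896254 0.15081914] [ 3.14148288e+00 -4.03625019e-04  1.82219565e+00] 0.0003879031164995555
turn [ 0.    -0.     0.001] shift mm [ -1.7   0.2 105.8]
```

View pics/t2.png

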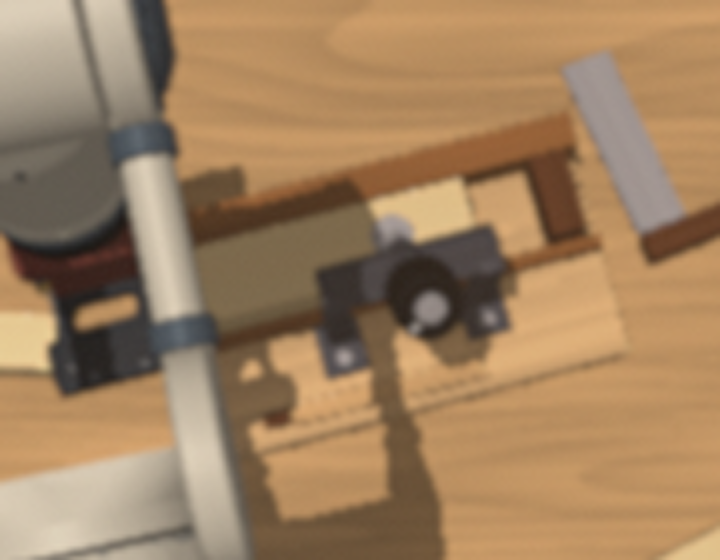

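The hand is over the channel's open end, centred near crop (110,310), and the jig is undisturbed. Next I'll descend and push along tool -x.

>>> apply_moves(commands=[0, 0, 0, -2, 0, 36, -1, 0, 0, 0, -2, 0, 72, -1, 0, 0, 0, -2, 0, 106, -1, 0, 0, 0, -2, 0, 106, -1, 0, 0, 0, -8, 0, 106, -1, 0, 0, 0, -14, 0, 106, -1, 0, 0, 0, -20, 0, 106, -1, 0, 0, 0, -25, 0, 106, -1, 0, 0, 0, -30, 0, 106, -1, 0, 0, 0, -35, 0, 106, -1, 0, 0, 0, -40, 0, 106, -1, 0, 0, 0, -45, 0, 106, -1, 0, 0, 0, -50, 0, 106, -1, 0, 0, 0, -54, 0, 106, -1, 0, 0, 0, -57, 0, 106, -1, 0, 0, 0, -57, 0, 106, -1])

```text
t: 2.82
ee_pos: [0.5306, 0.0818, 0.0444]
eef_rot: [-3.141, 0.001, 1.82]
ft_force: [-0.5, 0.5, 0.8]
grip_width: 0.0001
finger_force: 0.0
```

>>> apply_moves(commands=[0, 0, 0, -2, 0, 0, -1, 0, 0, 0, -4, 0, 0, -1, 0, 0, 0, -6, 0, 0, -1, 0, 0, 0, -8, 0, 0, -1, 0, 0, 0, -8, 0, 0, -1])

```text
t: 3.23
ee_pos: [0.5324, 0.0748, 0.0443]
eef_rot: [-3.141, -0.0, 1.821]
ft_force: [-0.4, 1.1, -0.4]
grip_width: 0.0005
finger_force: 0.8
```

```bash
python3 - <<'E'
from h import *
s=env.sense(); print((s['ee_pos']-O)@Y,s['ft_force'])
im=eyes.capture('side'); c=cv2.resize(im[170:300,305:435,::-1],None,fx=4.6,fy=4.6,interpolation=2); cv2.imwrite('pics/s2.png',c)
E
```

```text
0.10034949312209829 [-0.39666691  1.07167338 -0.35304911]
```

View pics/s2.png

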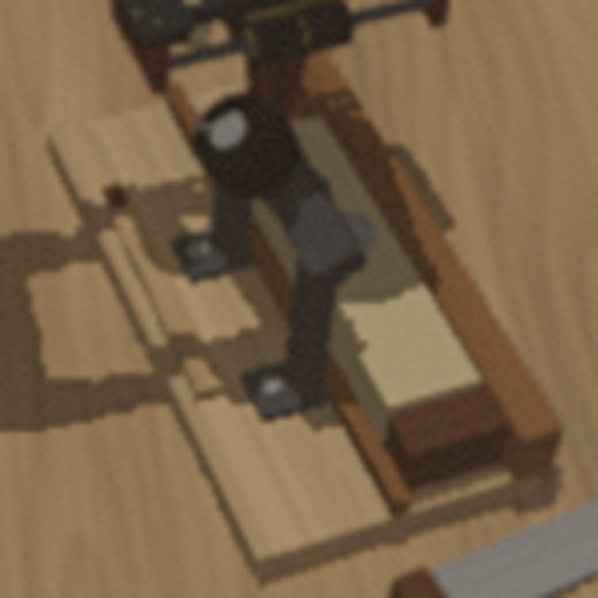

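The block's end is now almost at the stop, near crop (435,395). I'll keep nudging until the force rises.

>>> apply_moves(commands=[0, 0, 0, -1, 0, 0, -1, 0, 0, 0, -2, 0, 0, -1, 0, 0, 0, -3, 0, 0, -1, 0, 0, 0, -3, 0, 0, -1])

```text
t: 3.62
ee_pos: [0.5324, 0.0746, 0.0444]
eef_rot: [-3.141, -0.005, 1.822]
ft_force: [-2.9, 11.1, -0.1]
grip_width: 0.0003
finger_force: 5.4
```

The force is 11 N with no further travel, so the block is against the stop. I'll retreat and work out the knob approach.

>>> apply_moves(commands=[0, 0, 0, 10, 0, 0, -1, 0, 0, 0, 30, 0, 0, -1, 0, 0, 0, 40, 0, -40, 0, 0, 0, 0, 40, 0, -80, 1, 0, 0, 0, 40, 0, -120, 1, 0, 0, 0, 40, 0, -160, 1, 0, 0, 0, 40, 0, -190, 1, 0, 0, 0, 40, 0, -190, 1])

```text
t: 4.28
ee_pos: [0.5255, 0.1109, 0.2434]
eef_rot: [3.129, 0.003, 1.82]
ft_force: [1.0, 0.4, 1.0]
grip_width: 0.0368
finger_force: 0.0
```

```bash
cat >> h.py <<'E'
F=np.cos(a35)*X+np.sin(a35)*Z
def KM(th): return rot(-AX,F)@R.from_rotvec([0,0,th]).as_matrix()
KT=J(-.073,-.001,.164)
def KP(back): return KT+AX*(-.012-.0187+back)
E
python3 - <<'E'
from h import *
s=env.sense(); print(s['t'],s['q'])
cmd(KP(.07),KM(0)); cmd(KP(.07),KM(-1.75)); cmd(KP(0.0),KM(-1.75)); print(KP(0.07))
E
```

```text
4.2833 [ 1.45344983e-01 -8.52874469e-02  1.37070338e+00 -1.28038929e-03
  1.84304202e+00 -1.04461555e-01]
turn [-0.598  0.003  0.   ] shift mm [-138.   -98.1   46.3]
turn [-0.438 -0.519 -1.692] shift mm [-138.   -98.1   46.3]
turn [-0.438 -0.519 -1.692] shift mm [-137.8  -58.7  104.1]
[ 0.46518093 -0.04702474  0.19619268]
```

>>> apply_moves(commands=[-0.6, 0, 0, -138, -98, 0, 1, -0.6, 0, 0, -138, -98, 0, 1, -0.6, 0, 0, -138, -98, 0, 1, -0.6, 0, 0, -138, -98, 0, 1, -0.6, 0, 0, -138, -98, 0, 1, -0.6, 0, 0, -138, -98, 0, 1, -0.6, 0, 0, -138, -98, 20, 1, -0.6, 0, 0, -138, -98, 20, 1])

```text
t: 4.95
ee_pos: [0.4609, -0.0488, 0.2106]
eef_rot: [2.545, -0.001, 1.816]
ft_force: [-0.4, 0.1, -2.1]
grip_width: 0.087
finger_force: 0.0
```

```bash
python3 - <<'E'
from h import *
s=env.sense(); print(s['t'],s['q'])
cmd(KP(.07),KM(-1.75)); cmd(KP(.0),KM(-1.75))
E
```

```text
4.95 [-0.46196886 -0.82690758  2.0662972   0.37798582  1.4366227  -0.66829633]
turn [-0.012 -0.012 -1.755] shift mm [ 0.7 -4.3 14.4]
turn [-0.012 -0.012 -1.755] shift mm [ 0.8 -3.3 84.4]
```

>>> apply_moves(commands=[0, 0, 0, 1, -4, 15, 1, 0, 0, -0.12, 1, -4, 15, 1, 0, 0, -0.24, 1, -4, 15, 1, 0, 0, -0.36, 1, -4, 15, 1, 0, 0, -0.48, 1, -4, 15, 1, 0, 0, -0.6, 1, -4, 15, 1, 0, 0, -0.72, 1, -4, 15, 1, 0, 0, -0.84, 1, -4, 15, 1, 0, 0, -0.96, 1, -4, 15, 1, 0, 0, -1.08, 1, -4, 15, 1, 0, 0, -1.2, 1, -4, 15, 1, 0, 0, -1.32, 1, -4, 15, 1, 0, 0, -1.44, 1, -4, 15, 1, 0, 0, -1.56, 1, -4, 15, 1, 0, 0, -1.65, 1, -4, 15, 1, 0, 0, -1.65, 1, -4, 15, 1])

```text
t: 6.28
ee_pos: [0.4676, -0.0444, 0.2003]
eef_rot: [-3.085, 0.597, -2.79]
ft_force: [0.0, 0.1, -0.0]
grip_width: 0.0876
finger_force: 0.0
```

```bash
python3 - <<'E'
from h import *
s=env.sense(); print(s['t'],s['q'])
cmd(KP(.07),KM(-1.65)); cmd(KP(.0),KM(-1.65))
a=eyes.capture('top')[90:230,240:400,::-1]; b=eyes.capture('side')[160:300,290:450,::-1]
c=np.hstack([cv2.resize(i,None,fx=2.5,fy=3.5*2.5/3.5,interpolation=2) for i in(a,b)]); cv2.imwrite('pics/ts3.png',c)
E
```

```text
6.2833 [-0.44182025 -0.81646231  2.0802733   0.37381412  1.40603289 -2.31875538]
turn [ 0.001 -0.012  0.004] shift mm [ 5.  -1.5  1.6]
turn [ 0.001 -0.012  0.004] shift mm [ 4.1 -1.7 71.6]
```

View pics/ts3.png

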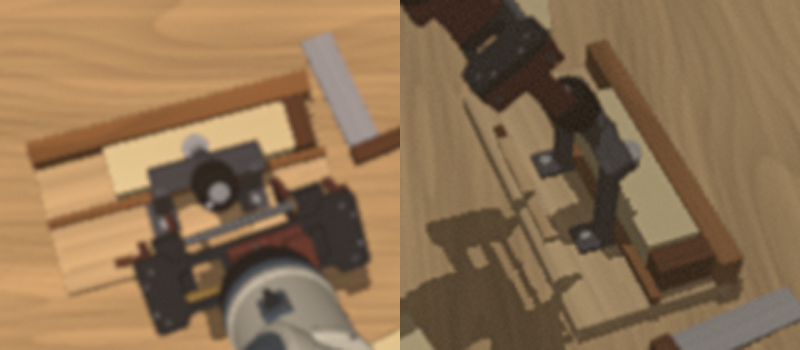

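The pictures show the block against the stop at top crop (290,125). The open fingers straddle the knob, which is at (215,185). I'll advance along the axis.

>>> apply_moves(commands=[0, -0.01, 0, 4, -2, 12, 1, 0, -0.01, 0, 4, -2, 24, 1, 0, -0.01, 0, 4, -2, 36, 1, 0, -0.01, 0, 4, -2, 48, 1, 0, -0.01, 0, 4, -2, 60, 1, 0, -0.01, 0, 4, -2, 72, 1, 0, -0.01, 0, 4, -2, 72, 1, 0, -0.01, 0, 4, -2, 72, 1])

```text
t: 7.05
ee_pos: [0.504, -0.0374, 0.1378]
eef_rot: [-3.09, 0.606, -2.797]
ft_force: [0.1, 0.4, -0.3]
grip_width: 0.0882
finger_force: 0.0
```

```bash
python3 - <<'E'
from h import *
s=env.sense(); print(s['t'],s['q'],s['ft_force'])
cmd(KP(.0),KM(-1.65))
a=eyes.capture('top')[90:230,240:400,::-1]; b=eyes.capture('side')[160:300,290:450,::-1]
c=np.hstack([cv2.resize(i,None,fx=2.5,fy=2.5,interpolation=2) for i in(a,b)]); cv2.imwrite('pics/ts4.png',c)
E
```

```text
7.05 [-0.38012487 -0.71977969  2.14161348  0.36719883  1.23073128 -2.31579549] [ 0.06285087  0.39809079 -0.29599124]
turn [ 0.002 -0.002 -0.002] shift mm [-0.8  0.3 -0.8]
```

View pics/ts4.png

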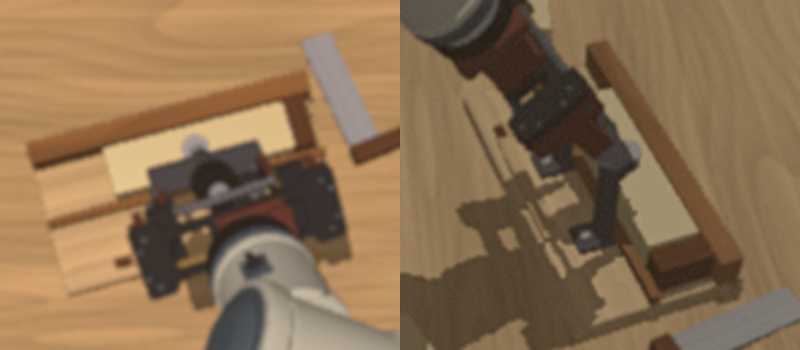

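The fingers are around the knob at top crop (215,190), clear of the crossbar. I'll close them.

>>> apply_moves(commands=[0, 0, 0, 0, 0, 0, -1, 0, 0, 0, 0, 0, 0, -1, 0, 0, 0, 0, 0, 0, -1, 0, 0, 0, 0, 0, 0, -1, 0, 0, 0, 0, 0, 0, -1, 0, 0, 0, 0, 0, 0, -1, 0, 0, 0, 0, 0, 0, -1, 0, 0, 0, 0, 0, 0, -1, 0, 0, 0, 0, 0, 0, -1, 0, 0, 0, 0, 0, 0, -1], squeeze=45)

```text
t: 7.98
ee_pos: [0.5042, -0.0378, 0.1384]
eef_rot: [-3.087, 0.608, -2.795]
ft_force: [-0.6, 0.7, 0.7]
grip_width: 0.0394
finger_force: 45.0
```

>>> apply_moves(commands=[0, 0, 0.1, 0, 0, 0.3, -1, 0, 0, 0.2, 0, 0, 0.6, -1, 0, 0, 0.3, 0, 0, 1.0, -1, 0, 0, 0.4, 0, 0, 1.3, -1, 0, 0, 0.5, 0, 0, 1.6, -1, 0, 0, 0.6, 0, 0, 1.9, -1, 0, 0, 0.7, 0, 0, 2.2, -1, 0, 0, 0.8, 0, 0, 2.5, -1, 0, 0, 0.9, 0, 0, 2.9, -1, 0, 0, 1.0, 0, 0, 3.2, -1, 0, 0, 1.1, 0, 0, 3.5, -1, 0, 0, 1.2, 0, 0, 3.8, -1, 0, 0, 1.3, 0, 0, 4.1, -1, 0, 0, 1.4, 0, 0, 4.5, -1, 0, 0, 1.5, 0, 0, 4.8, -1, 0, 0, 1.5, 0, 0, 4.8, -1])

```text
t: 9.32
ee_pos: [0.5074, -0.0354, 0.1352]
eef_rot: [2.534, 0.079, 1.942]
ft_force: [2.2, 6.8, 0.8]
grip_width: 0.0391
finger_force: 45.0
```

```bash
cat > r.py <<'E'
from h import *
s=env.sense(); C=R.from_euler('xyz',s['eef_rot']).as_matrix()
print(s['t'],s['q'].round(2),'F tool',(C.T@s['ft_force']).round(2),'T tool',(C.T@s['wrist_torque']).round(3),'tau6',s['tau'][5].round(3)); cmd(KP(0))
M=KM(0).T@C; print('th',np.arctan2(M[1,0],M[0,0]))
E
python3 r.py
```

```text
9.3167 [-0.37 -0.71  2.14  0.37  1.22 -0.81] F tool [5.5  4.44 1.56] T tool [-0.669  1.093  0.049] tau6 1.297
turn [0. 0. 0.] shift mm [-0.7 -1.  -5.1]
th -0.14447463799544108
```

>>> apply_moves(commands=[0, 0, 0.1, 0, 0, 0.3, -1, 0, 0, 0.2, 0, 0, 0.6, -1, 0, 0, 0.3, 0, 0, 1.0, -1, 0, 0, 0.4, 0, 0, 1.3, -1, 0, 0, 0.4, 0, 0, 1.3, -1, 0, 0, 0.4, 0, 0, 1.3, -1])

```text
t: 9.82
ee_pos: [0.5085, -0.0351, 0.1345]
eef_rot: [2.543, -0.147, 1.617]
ft_force: [5.4, 7.4, -0.5]
grip_width: 0.039
finger_force: 45.0
```

```bash
python3 r.py
```

```text
9.8167 [-0.37 -0.71  2.14  0.37  1.21 -0.42] F tool [7.   3.92 4.47] T tool [-0.61   1.364  0.077] tau6 0.209
turn [0. 0. 0.] shift mm [-1.2 -1.2 -6.4]
th 0.2507741380421912
```

>>> apply_moves(commands=[0, 0, 0.1, 0, 0, 0.3, -1, 0, 0, 0.2, 0, 0, 0.6, -1, 0, 0, 0.3, 0, 0, 1.0, -1, 0, 0, 0.3, 0, 0, 1.0, -1, 0, 0, 0.3, 0, 0, 1.0, -1])

```text
t: 10.23
ee_pos: [0.5094, -0.035, 0.1339]
eef_rot: [2.602, -0.309, 1.358]
ft_force: [7.6, 7.1, -0.9]
grip_width: 0.0393
finger_force: 45.0
```

```bash
python3 r.py
```

```text
10.2333 [-0.37 -0.71  2.14  0.37  1.21 -0.12] F tool [7.91 3.28 5.98] T tool [-0.384  1.56   0.056] tau6 0.209
turn [0. 0. 0.] shift mm [-1.5 -1.1 -7.3]
th 0.5508162381017653
```

>>> apply_moves(commands=[0, 0, 0.1, 0.3, 0, 0.5, -1, 0, 0, 0.2, 0.6, 0, 1.0, -1, 0, 0, 0.3, 1, 0, 1.3, -1, 0, 0, 0.3, 1, 0, 1.3, -1, 0, 0, 0.3, 1, 0, 1.3, -1])

```text
t: 10.65
ee_pos: [0.5105, -0.0346, 0.1341]
eef_rot: [2.706, -0.449, 1.073]
ft_force: [4.7, 4.0, 3.1]
grip_width: 0.0393
finger_force: 45.0
```

```bash
python3 r.py
```

```text
10.65 [-0.37 -0.71  2.14  0.37  1.21  0.19] F tool [6.52 2.11 0.69] T tool [ 0.103  1.118 -0.497] tau6 0.653
turn [0. 0. 0.] shift mm [-2.6 -1.3 -7.8]
th 0.849300679144154
```

The torque has risen to about 0.5 N m, roughly 0.2 rad past contact, so it's firm. I'll hold briefly, then open.

>>> apply_moves(commands=[0, 0, 0.02, 0, 0, 0, -1, 0, 0, 0.02, 0, 0, 0, -1, 0, 0, 0.02, 0, 0, 0, -1, 0, 0, 0.02, 0, 0, 0, 1, 0, 0, 0.02, 0, 0, 0, 1, 0, 0, 0.02, 0, 0, 0, 1, 0, 0, 0.02, 0, 0, 0, 1, 0, 0, 0.02, 0, 0, 0, 1, 0, 0, 0.02, 0, 0, 0, 1, 0, 0, 0.02, 0, 0, 0, 1, 0, 0, 0.02, 0, 0, 0, 1, 0, 0, 0.02, 0, 0, 0, 1])

```text
t: 11.65
ee_pos: [0.5091, -0.0358, 0.1318]
eef_rot: [2.719, -0.454, 1.05]
ft_force: [0.2, -0.5, -0.5]
grip_width: 0.0877
finger_force: 0.0
```

```bash
python3 r.py
```

```text
11.65 [-0.37 -0.71  2.14  0.36  1.21  0.21] F tool [-0.57  0.28  0.46] T tool [ 0.231 -0.284 -0.005] tau6 0.034
turn [0. 0. 0.] shift mm [-0.1 -0.2 -8.7]
th 0.8702262455900036
```

>>> apply_moves(commands=[0, 0, 0, 0, 0, -12, 1, 0, 0, 0, 0, 0, -25, 1, 0, 0, 0, 0, 0, -40, 1, 0, 0, 0, 0, 0, -55, 1, 0, 0, 0, 0, 0, -70, 1, 0, 0, 0, 0, 0, -70, 1, 0, 0, 0, 0, 0, -70, 1])

```text
t: 12.23
ee_pos: [0.4706, -0.0461, 0.19]
eef_rot: [2.716, -0.454, 1.05]
ft_force: [-0.5, -0.2, -1.0]
grip_width: 0.0875
finger_force: 0.0
```

```bash
python3 r.py; python3 - <<'E'
from h import *
a=eyes.capture('top')[90:230,240:400,::-1]; b=eyes.capture('side')[160:300,290:450,::-1]
c=np.hstack([cv2.resize(i,None,fx=2.5,fy=2.5,interpolation=2) for i in(a,b)]); cv2.imwrite('pics/ts5.png',c)
E
```

```text
12.2333 [-0.45 -0.82  2.11  0.39  1.38  0.19] F tool [-0.87 -0.59  0.46] T tool [ 0.264 -0.241 -0.029] tau6 0.017
turn [0. 0. 0.] shift mm [-0.4 -1.1 61.8]
th 0.8700798106596724
```

View pics/ts5.png

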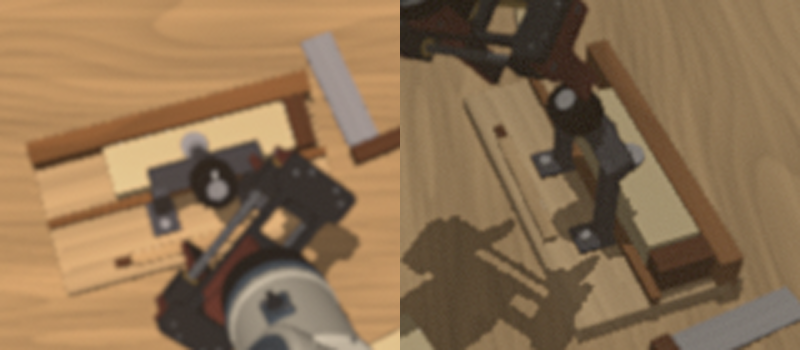

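The block is at the stop (top crop (290,125)), the foot is on the block and the pencil and try square haven't moved. The knob's mark has turned about 2.5 rad clockwise, matching the tool's turn, so it didn't slip. Handing in.

```bash
python3 -c "
from rig import env
print(env.sign_off())"
```

```text
the job is handed in; nothing more can be done
None
```

I handed the job in at about 12 s with the block up against the end stop and the clamp screwed down to about 0.5 N m; the gripper is clear, and the pencil and try square are where they lay (sign-off returned no verdict).

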